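# Load the calibration pallet with five master gauges

### The job

Five cleaned master gauges on the bench are due for recalibration: load each one onto the aluminium calibration pallet, in the nest made for it. The large and the small steel ring lie flat in the round recesses of their own sizes, the long and the short length bar lie in the rectangular recesses of their own lengths, and the plug gauge lies across the two white V-rests. Each must sit fully down and centred in its nest, let go.

Things in the scene. Friction and masses are not known exactly. Their poses are not given: they have to be found in the camera images.
- big_ring_mid (a point): The larger of two plain grey steel rings (setting rings), 50 mm across, 16 mm high, small bore, lying flat on the bench. The point is its centre, 8 mm above its underside; z is its axis. Weighs about 0.2 kg. Can be taken across the rim by its upper half; set down in its nest it stands 11 mm above the plate.
- small_ring_mid (a point): The smaller of two plain grey steel rings, 38 mm across, 12 mm high, lying flat on the bench. The point is its centre, 6 mm above its underside; z is its axis. About 0.09 kg. Take it by the upper 6 mm of its rim: set down in its nest it stands only 7 mm above the plate.
- long_bar_mid (a point): The longer of two grey steel length bars (plain rectangular blocks): 75 mm long (its y), 18 mm wide (x), 26 mm high (z). The point is its centre, 13 mm above its underside. About 0.27 kg. Take it across the 18 mm width; it goes into its nest the same way up, either end first; 21 mm of it stands above the plate.
- short_bar_mid (a point): The shorter of two grey steel length bars: 48 mm long (its y), 18 mm wide (x), 26 mm high (z). The point is its centre, 13 mm above its underside. About 0.18 kg. Take it across the 18 mm width; it goes into its nest the same way up, either end first; 21 mm of it stands above the plate.
- plug_mid (a point): Double-ended plug gauge, a round bar 92 mm long lying on the bench along its y: two steel ends 20 mm in diameter (one 22 mm long, the other 12 mm), between them a slimmer pale handle 15.6 mm in diameter, 54 mm long. It can roll. The point is on its axis at the middle of its length, 10 mm above the bench. About 0.09 kg. Take it across the handle, at or just beside this point.
- big_ring_nest_seat (a point): Nest of the 50 mm ring: black plate 114 (x) x 82 (y) x 14 mm on the aluminium pallet, top face 28 mm above the bench, with one round blue-floored recess 58 mm across at the floor, 5 mm deep, its rim sloped 45 degrees over the top 4 mm. The point: on the recess's axis, where the centre of the seated ring comes, 31 mm above the bench. z up, x along the plate. The nest plates' order varies.
- small_ring_nest_seat (a point): Nest of the 38 mm ring: black plate 114 (x) x 82 (y) x 14 mm on the aluminium pallet, top face 28 mm above the bench, with one round blue-floored recess 46 mm across at the floor, 5 mm deep, its rim sloped 45 degrees over the top 4 mm. The point: on the recess's axis, where the centre of the seated ring comes, 29 mm above the bench. z up, x along the plate. The nest plates' order varies.
- long_bar_nest_seat (a point): Nest of the 75 mm bar: black plate 114 (x) x 82 (y) x 14 mm on the aluminium pallet, top face 28 mm above the bench, with one blue-floored recess 83 (x) x 26 (y) mm at the floor, 5 mm deep, its rim sloped 45 degrees over the top 4 mm. The point: where the centre of the seated bar comes, 36 mm above the bench. z up, x along the recess. The nest plates' order varies.
- short_bar_nest_seat (a point): Nest of the 48 mm bar: black plate 114 (x) x 82 (y) x 14 mm on the aluminium pallet, top face 28 mm above the bench, with one blue-floored recess 56 (x) x 26 (y) mm at the floor, 5 mm deep, its rim sloped 45 degrees over the top 4 mm. The point: where the centre of the seated bar comes, 36 mm above the bench. z up, x along the recess. The nest plates' order varies.
- plug_nest_seat (a point): Nest of the plug gauge: black plate as the others (top face 28 mm above the bench) with two white V-rests, 9 mm thick, 80 mm apart along x; the 90 degree V is 26 mm wide at its mouth, lips 45 mm above the bench. The plug lies along x, a steel end in each V. The point: the middle of its axis then, 46 mm above the bench. z up. The white datum ball on the pallet's free corner is 60 mm high.
Things that resemble listed ones, but are neither listed nor needed, are in the scene too. What is shaped like the part that bears big_ring_mid but pink, purple or turquoise is not meant.

How it is judged:
By the outcome, as a careful person would: the job done as asked, in the order asked, and still so for the second after the job is handed in, with the robot touching nothing.
It also fails if it takes over 147 s, if anything falls off the work surface, if the arm or the gripper's body presses on something with over 40 N, if the wrist force passes 120 N, or if a joint passes its speed limit or range.

### The arm

A 7-joint arm with a two-finger parallel gripper is mounted at the origin on a cart in front of the work surface, level with it; the furniture and walls round the work are solid. World frame = base frame: x ahead of the robot, y to its left, z up, the work surface at z = 0. Lengths are in m, angles in degrees, forces in N, time in s.
With the tool pointing down it reaches from about 0.35 to 0.775 m from the base axis. Payload 3.1 kg.
Tool frame: the origin (TCP) lies on the centre line of the jaws, within the pads' length; the fingertips stand 17 mm ahead of it and the grasp point (between the pads) lies 2 mm behind it (robot.tip_reach is the distance from the TCP to the fingertips, in m); z points along the fingers, y is the direction in which the jaws open and shut (so a half turn about z gives the same grasp; the last joint's range is limited). The gripper opens to 85 mm and grips with 20 to 120 N. Pads are 22 mm wide; open, the fingers measure 114 mm over their backs; the gripper's body (76 mm by 85 mm) begins 54 mm behind the grasp point. The pads swing forward as they close: fully open they stand 13 mm farther back than shut.
Start: joints at [-71.087, 17.813, 0.802, 86.603, -0.252, 75.585, -1.558], TCP at [0.2, 0.512, 0.248] pointing down, gripper open.
Joint ranges: [-154.91, 154.91], [-16.99, 109.72], [-72.82, 74.43], [7.12, 147.25], [-82.49, 262.49], [11.32, 116.49], [-174.64, 174.64]. Speed limits (degrees/s): [159.86, 159.86, 180, 180, 180, 180, 180].

### API

Orientations are given as [roll, pitch, yaw] about the fixed x, y, z axes, in that order (R = Rz(yaw) Ry(pitch) Rx(roll)).
In Python, from station import robot, fingers, vision, workorder, recognise gives the robot as it stands. Calls block until the motion is done:
- robot.move_to(position, orientation): joint-space move of the TCP to a pose.
- robot.line_to(position, orientation=None, velocity=0.15, f_stop=None): straight line of the TCP; orientation=None keeps the orientation; velocity is the mean speed in m/s. With f_stop (N) it stops when the force on the tool has changed by that much, and returns True; else False.
- robot.move_j(angles): joint-space move.
- fingers.gripper_to(opening, force=None): opening from 0.0 (shut) to 1.0 (fully open); force is the grip in N (None keeps the last); returns when the fingers have stopped.
- robot.pause(seconds).
- robot.inverse_kinematics(position, orientation): joint angles nearest the present ones, or None.
- vision.grab_frame(name): name is "scene" or "top" or "wrist"; returns the picture (420x560x3 uint8, red, green, blue); there is no depth.
- vision.calibration(name): a dict with "mtx" (3x3 intrinsics, pixels), "extrinsics" (4x4, takes a point from world to camera coordinates); the wrist camera has in their place "T_tool_cam" (4x4, takes a point from camera to tool coordinates, whose origin is the TCP and whose axes are the flange's). Camera axes: x right, y up, looking along -z (the intrinsics and any distortion apply to the point x, -y, -z); pixel columns grow to the right and rows downward; lengths in m; the calibration is good to about 2 mm. A picture is of the moment at which its call begins: read the wrist's pose just before it. calibration takes no time and is no camera call.
A pose or a line that the arm cannot do raises robot.PlanningError and nothing moves.
- workorder.close_job(): hands the job in, once; it reports no verdict.
Trained networks look in the newest picture that a camera, given by its name, has taken for a name from the list of things; names that differ only in an ending like _2 or _b are one class to them, and where a whole thing is asked for, a point or a joint stands for the part that bears it (a point fixed in the world has none). Each returns a list of dicts, best first, with "p" (0 to 1); they miss things now and then, are a little off and sometimes report something else, mostly with a low value. They report only what shows in the picture. A call takes as long as a camera call. They do not tell look-alikes from the thing itself.
- recognise(label, camera): "rect" ([centre column, centre row, width, height] in pixels, round what is visible of it).
Readings, each from a call of its own:
- robot.current_time_s(): time.
- robot.current_joint_positions(): joint angles.
- robot.current_dq(): joint speeds.
- robot.current_joint_torque(): joint torques, N m.
- robot.current_tool_pos(): TCP position.
- robot.current_eef_rot(): TCP orientation.
- robot.current_contact_force(): force on the tool from outside, world axes, zero at the start.
- robot.current_torque(): the same for the moment, N m.
- robot.current_finger_gap(): opening from 0.0 (shut) to 1.0 (fully open).
Only numpy, scipy, OpenCV 4.12 (cv2) and the standard library are available. Lean on these libraries where they do the work, as an engineer would, in place of code of your own. Each camera call takes 0.05 s, during which the arm holds its last target.

## Working session

There is one attempt and no reset: what is moved stays moved. The work goes in short steps, each a Python script; the robot and the scene stay as the last script left them, time stands still between calls to the robot, and variables do not carry over. Pictures are saved under pics/ and viewed, and the job is handed in when it is done.

```bash
ls; mkdir -p pics; python3 - <<'E'
from station import robot, fingers, vision, workorder, recognise
import cv2
print(robot.current_time_s())
for n in ["scene","top"]:
    im=vision.grab_frame(n); cv2.imwrite(f"pics/{n}0.png",im[:,:,::-1])
    c=vision.calibration(n); print(n,c)
print(vision.calibration("wrist"))
names=["big_ring_mid","small_ring_mid","long_bar_mid","short_bar_mid","plug_mid","big_ring_nest_seat","small_ring_nest_seat","long_bar_nest_seat","short_bar_nest_seat","plug_nest_seat"]
for n in names:
    print(n,[(([round(v) for v in d["rect"]]),round(d["p"],2)) for d in recognise(n,"top")][:5])
print(robot.current_time_s())
E
```

```text
pics
0.0
scene {'mtx': array([[380.95351593,   0.        , 278.05828425],
       [  0.        , 380.95351593, 211.16541367],
       [  0.        ,   0.        ,   1.        ]]), 'extrinsics': array([[ 0.69118211, -0.72253215, -0.01464862, -0.44452108],
       [ 0.32632806,  0.29395505,  0.89838768, -0.2201217 ],
       [-0.64480795, -0.62572975,  0.43895898, -0.56443958],
       [ 0.        ,  0.        ,  0.        ,  1.        ]])}
top {'mtx': array([[509.81305133,   0.        , 288.04822886],
       [  0.        , 509.81305133, 211.152281  ],
       [  0.        ,   0.        ,   1.        ]]), 'extrinsics': array([[-0.03589565, -0.99934439, -0.00472117, -0.04680698],
       [ 0.97501666, -0.03605731,  0.21918574, -0.55866268],
       [-0.21921227,  0.00326459,  0.97567173, -1.26817705],
       [ 0.        ,  0.        ,  0.        ,  1.        ]])}
{'mtx': array([[365.31793349,   0.        , 280.02846005],
       [  0.        , 365.31793349, 202.6175952 ],
       [  0.        ,   0.        ,   1.        ]]), 'T_tool_cam': array([[-1.51205305e-04,  9.54815274e-01,  2.97199883e-01,
[... 175 characters left out ...]
    -1.25777215e-01],
       [ 0.00000000e+00,  0.00000000e+00,  0.00000000e+00,
         1.00000000e+00]])}
big_ring_mid [([325, 208, 17, 26], 0.75), ([381, 261, 18, 16], 0.74), ([394, 179, 19, 18], 0.66), ([325, 179, 17, 22], 0.59), ([357, 193, 21, 18], 0.55)]
small_ring_mid [([357, 232, 13, 13], 0.47)]
long_bar_mid [([308, 242, 25, 27], 0.73)]
short_bar_mid [([401, 210, 16, 16], 0.63)]
plug_mid [([294, 192, 22, 30], 0.53)]
big_ring_nest_seat [([208, 194, 42, 46], 0.93)]
small_ring_nest_seat [([177, 205, 47, 46], 0.75)]
long_bar_nest_seat [([222, 235, 44, 46], 0.73)]
short_bar_nest_seat [([192, 245, 45, 52], 0.78)]
plug_nest_seat [([159, 254, 44, 53], 0.56), ([292, 192, 20, 34], 0.54)]
0.6
```

View pics/scene0.png

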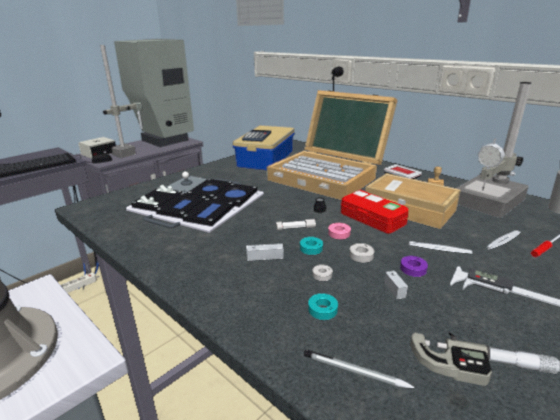

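```bash
python3 -c "
import cv2
im=cv2.imread('pics/top0.png')[150:300,120:440]
cv2.imwrite('pics/top0c.png',cv2.resize(im,None,fx=2.5,fy=2.5,interpolation=cv2.INTER_CUBIC))"
```

```text
(no output)
```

View pics/top0c.png

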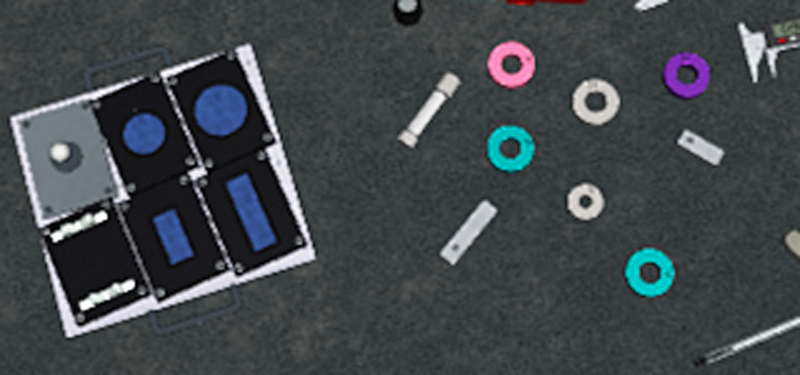

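The top crop shows these candidates, in original top-image pixels:
- **Big ring:** grey at (358,190). Look-alikes are pink (324,176), turquoise (324,209) and (380,259), and purple (394,180).
- **Other gauges:** small grey ring (354,231), long bar (308,243), short bar (400,209), plug (292,194).
- **Nests:** big ring (208,194), small ring (178,203), long bar (221,235), short bar (190,245), plug V-rests (157,254). The datum ball is on the pallet's free corner.

Next I'll get coarse positions and take wrist views.

```bash
cat > h.py <<'E'
from station import robot, fingers, vision, workorder, recognise
import numpy as np, cv2
from scipy.spatial.transform import Rotation as Rn
def pose():
    T=np.eye(4); T[:3,3]=robot.current_tool_pos(); T[:3,:3]=Rn.from_euler('xyz',robot.current_eef_rot(),degrees=True).as_matrix(); return T
def campose(name,Tt=None):
    c=vision.calibration(name)
    Twc = np.linalg.inv(c["extrinsics"]) if name!="wrist" else Tt@c["T_tool_cam"]
    return c["mtx"],Twc
def px2w(K,Twc,uv,z):
    uv=np.atleast_2d(np.asarray(uv,float))
    d=np.c_[(uv[:,0]-K[0,2])/K[0,0],-(uv[:,1]-K[1,2])/K[1,1],-np.ones(len(uv))]@Twc[:3,:3].T
    o=Twc[:3,3]; s=(z-o[2])/d[:,2]
    return o+d*s[:,None]
def w2px(K,Twc,P):
    P=np.atleast_2d(P); p=(P-Twc[:3,3])@Twc[:3,:3]
    return np.c_[K[0,0]*p[:,0]/-p[:,2]+K[0,2], K[1,1]*-p[:,1]/-p[:,2]+K[1,2]]
def rectify(im,K,Twc,x0,x1,y0,y1,z,ppm=1000.):
    # top-down view of plane z: column = (y1-y)*ppm , row=(x1-x)*ppm
    W=int((y1-y0)*ppm);H=int((x1-x0)*ppm)
    xs=x1-np.arange(H)/ppm; ys=y1-np.arange(W)/ppm
    X,Y=np.meshgrid(xs,ys,indexing='ij')
    uv=w2px(K,Twc,np.c_[X.ravel(),Y.ravel(),np.full(X.size,z)]).astype(np.float32)
    return cv2.remap(im,uv[:,0].reshape(H,W),uv[:,1].reshape(H,W),cv2.INTER_CUBIC)
def snap(tag):
    T=pose(); im=vision.grab_frame("wrist")
    cv2.imwrite(f"pics/{tag}.png",im[:,:,::-1]); np.save(f"pics/{tag}.npy",T); return im,T
E
python3 - <<'E'
from h import *
K,T=campose("top")
for n,uv,z in [("big",(358,190),.012),("small",(354,231),.01),("long",(308,243),.026),("short",(400,209),.026),("plug",(292,194),.01),("bn",(208,194),.025),("sn",(178,203),.025),("ln",(221,235),.025),("shn",(190,245),.025),("pn",(157,254),.028)]:
    print(n,px2w(K,T,uv,z).round(3))
print(pose().round(3))
E
```

```text
big [[ 0.62  -0.26   0.012]]
small [[ 0.507 -0.242  0.01 ]]
long [[ 0.476 -0.117  0.026]]
short [[ 0.559 -0.367  0.026]]
plug [[ 0.616 -0.08   0.01 ]]
bn [[0.62  0.147 0.025]]
sn [[0.598 0.228 0.025]]
ln [[0.507 0.113 0.025]]
shn [[0.483 0.195 0.025]]
pn [[0.461 0.281 0.028]]
[[-0.932  0.363  0.     0.2  ]
 [ 0.363  0.932  0.     0.512]
 [-0.     0.    -1.     0.248]
 [ 0.     0.     0.     1.   ]]
```

```bash
python3 - <<'E'
from h import *
for yaw in (0,180,-180,90):
    print(yaw,robot.inverse_kinematics([0.57,0.2,0.25],[180,0,yaw]))
robot.move_to([0.58,0.2,0.24],[180,0,0]); im,T=snap("w_pal"); print(robot.current_time_s(),robot.current_joint_positions())
robot.move_to([0.58,-0.22,0.26],[180,0,0]); im,T=snap("w_parts"); print(robot.current_time_s(),robot.current_joint_positions())
for n in ["big_ring_mid","small_ring_mid","long_bar_mid","short_bar_mid","plug_mid"]:
    print(n,[(([round(v) for v in d["rect"]]),round(d["p"],2)) for d in recognise(n,"wrist")][:6])
E
```

```text
0 [-45.31528672  27.1247347   37.29555361  78.35910514 -16.2973834
  79.88316598 -98.24194752]
180 [-31.87855172  24.54819605  16.24215922  77.77469002  -6.80731146
  78.62585622  74.31189205]
-180 [-31.87855172  24.54819605  16.24215922  77.77469002  -6.80731146
  78.62585622  74.31189205]
90 [-39.52374698  25.64235006  27.95118716  78.11361921 -11.91951001
  79.14128834 -11.68198954]
2.4417 [-44.55880527  28.65678154  37.15025215  77.66756907 -17.20605628
  79.31715697 -97.47061226]
4.0417 [ -9.13889214  31.07400923  46.3012298   74.5142502  -22.13581515
  83.44346481 -54.36826839]
big_ring_mid [([235, 174, 50, 50], 0.84), ([359, 292, 47, 41], 0.8), ([326, 127, 50, 49], 0.68), ([428, 102, 56, 54], 0.57)]
small_ring_mid [([306, 224, 30, 32], 0.82)]
long_bar_mid [([193, 255, 50, 66], 0.6)]
short_bar_mid [([426, 185, 53, 42], 0.56)]
plug_mid [([146, 128, 66, 84], 0.92)]
```

View pics/w_pal.png

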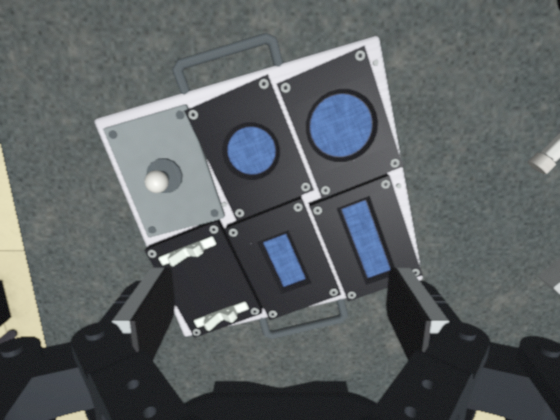

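View pics/w_parts.png

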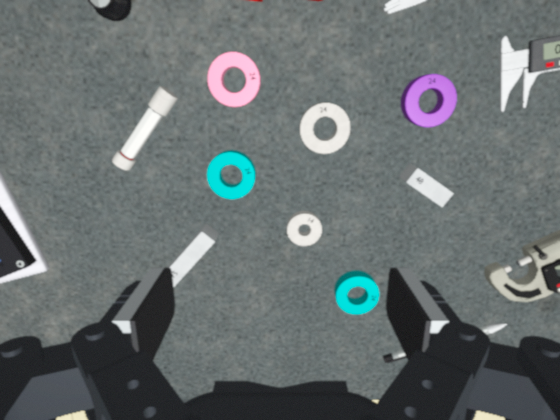

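The wrist views are clear. In `w_parts`:
- big grey ring (325,128)
- small grey ring (304,230)
- long bar (190,260), partly behind a finger
- short bar (430,187)
- plug (145,128)

In `w_pal`:
- big recess (342,125)
- small recess (251,150)
- short-bar recess (284,260)
- long-bar recess (365,240)
- V-rests (187,250) and (221,316)

I'll fit poses by silhouette. The long bar and the lower nests need an unobstructed view, so I'll check whether the masks touch the fingers.

```bash
cat >> h.py <<'E'
from scipy.optimize import minimize
def cyl(r,h,n=48):
    a=np.linspace(0,2*np.pi,n,endpoint=False); c=np.c_[r*np.cos(a),r*np.sin(a)]
    return np.r_[np.c_[c,np.zeros(n)],np.c_[c,np.full(n,h)]]
def box(x,y,h):
    return np.array([[sx*x/2,sy*y/2,z] for sx in(-1,1) for sy in(-1,1) for z in(0,h)])
def plugpts():
    a=np.linspace(0,2*np.pi,36,endpoint=False)
    return np.concatenate([np.c_[10*np.cos(a),np.full(36,y),10+10*np.sin(a)] for y in(-46,46)])/1000
SH={"big":cyl(.025,.016),"small":cyl(.019,.012),"long":box(.018,.075,.026),"short":box(.018,.048,.026),"plug":plugpts()}
def poly(P,K,Tc,x,y,yaw,z0=0.):
    c,s=np.cos(yaw),np.sin(yaw); Q=P.copy(); Q[:,0]=c*P[:,0]-s*P[:,1]+x; Q[:,1]=s*P[:,0]+c*P[:,1]+y; Q[:,2]+=z0
    return cv2.convexHull(w2px(K,Tc,Q).astype(np.float32))[:,0]
def rast(pl,off,shape,ss=8):
    m=np.zeros((shape[0]*ss,shape[1]*ss),np.uint8)
    cv2.fillPoly(m,[np.round(((pl-off+.5)*ss-.5)*16).astype(np.int32)],255,shift=4)
    return cv2.resize(m,(shape[1],shape[0]),interpolation=cv2.INTER_AREA)/255.
def fit(mask,P,K,Tc,x,y,yaw,z0=0.,usey=True):
    ys,xs=np.nonzero(mask); off=np.array([xs.min()-8,ys.min()-8]); sh=(ys.max()-ys.min()+17,xs.max()-xs.min()+17)
    sub=np.zeros(sh); sub[ys-off[1],xs-off[0]]=1
    def cost(v): return np.abs(rast(poly(P,K,Tc,v[0],v[1],v[2] if usey else 0,z0),off,sh)-sub).sum()/sub.sum()
    best=None
    for y0 in (([yaw] if yaw is not None else np.radians(np.arange(0,180,20))) if usey else [0]):
        v0=np.array([x,y,y0]) if usey else np.array([x,y]); n=len(v0)
        sim=np.vstack([v0]+[v0+np.eye(n)[i]*[.006,.006,.2][i] for i in range(n)])
        r=minimize(cost,v0,method="Nelder-Mead",options=dict(initial_simplex=sim,xatol=1e-5,fatol=1e-5))
        if best is None or r.fun<best.fun: best=r
    return best.x,best.fun
def comp(mask,seed):
    n,l,st,ce=cv2.connectedComponentsWithStats(mask.astype(np.uint8))
    u,v=seed; w=l[v-12:v+13,u-12:u+13]; w=w[w>0]
    k=np.bincount(w).argmax(); m=(l==k).astype(np.uint8)
    cs,_=cv2.findContours(m,cv2.RETR_EXTERNAL,cv2.CHAIN_APPROX_NONE); o=np.zeros_like(m); cv2.drawContours(o,cs,-1,1,-1); return o
E
python3 - <<'E'
from h import *
im=cv2.imread("pics/w_parts.png"); T=np.load("pics/w_parts.npy"); K,Tc=campose("wrist",T)
g=cv2.GaussianBlur(im,(3,3),0).min(2)
m=g>125
out=im.copy()
for n,s in dict(big=(340,128),small=(315,230),long=(190,255),short=(430,187),plug=(145,128)).items():
    c=comp(m,s); cen=np.array(np.nonzero(c)).mean(1)[::-1]; p=px2w(K,Tc,cen,.012)[0]
    v,f=fit(c,SH[n],K,Tc,p[0],p[1],None,0.,n not in("big","small"))
    print(n,v[:2].round(4),np.degrees(v[2]).round(1) if len(v)>2 else '',round(f,3),c.sum())
    vv=v if len(v)>2 else np.r_[v,0]
    cv2.polylines(out,[np.round(poly(SH[n],K,Tc,*vv)).astype(int)],True,(0,0,255),1)
    cs,_=cv2.findContours(c,cv2.RETR_EXTERNAL,cv2.CHAIN_APPROX_NONE); cv2.drawContours(out,cs,-1,(0,255,0),1)
cv2.imwrite("pics/fit1.png",cv2.resize(out[80:300,100:480],None,fx=2.1,fy=2.1,interpolation=cv2.INTER_NEAREST))
E
```

```text
big [ 0.6208 -0.2628]  0.08 2247
small [ 0.5093 -0.2446]  0.071 1061
long [ 0.4744 -0.1129] 228.2 0.264 1122
short [ 0.5598 -0.3747] 143.0 0.241 988
plug [ 0.618  -0.0791] 52.0 0.12 1874
```

View pics/fit1.png

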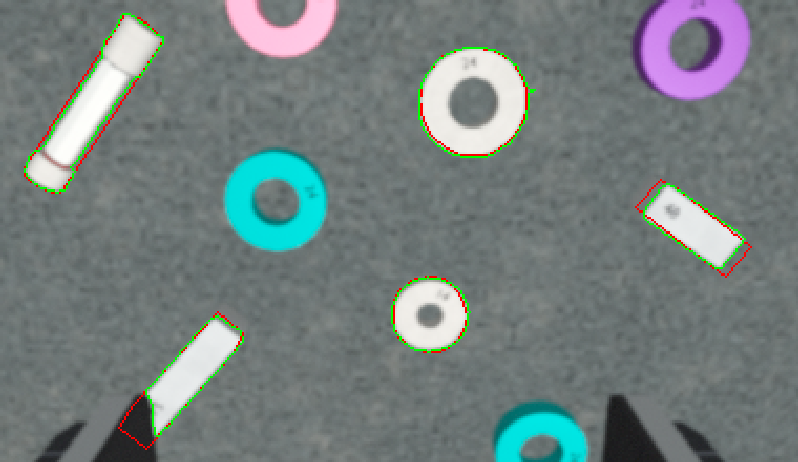

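```bash
cat >> h.py <<'E'
def box0(x,y): 
    return np.array([[sx*x/2,sy*y/2,0] for sx in(-1,1) for sy in(-1,1)])
def disc(r): return cyl(r,0)[:48]
TOP={"big":(disc(.025),.016),"small":(disc(.019),.012),"long":(box0(.018,.075),.026),"short":(box0(.018,.048),.026)}
E
python3 - <<'E'
from h import *
im=cv2.imread("pics/w_parts.png"); T=np.load("pics/w_parts.npy"); K,Tc=campose("wrist",T)
g=cv2.GaussianBlur(im,(3,3),0).min(2)
m=g>125
for n,s in dict(big=(340,128),small=(315,230),short=(430,187)).items():
    c=comp(m,s); c=cv2.morphologyEx(c,cv2.MORPH_OPEN,np.ones((3,3))); cen=np.array(np.nonzero(c)).mean(1)[::-1]; p=px2w(K,Tc,cen,.012)[0]
    for P,z in (TOP[n],(box0(.018,.044),.026)):
      if n!="short" and len(P)==4: continue
      v,f=fit(c,P,K,Tc,p[0],p[1],None,z,n not in("big","small"))
      print(n,v[:2].round(4),np.degrees(v[2]).round(1) if len(v)>2 else '',round(f,3),c.sum())
    r=cv2.minAreaRect(px2w(K,Tc,np.argwhere(c)[:,::-1],TOP[n][1])[:,:2].astype(np.float32)*1000); print(r)
robot.move_to([0.44,-0.12,0.22],[180,0,0]); im,T=snap("w_long"); print(robot.current_time_s())
robot.move_to([0.45,0.23,0.26],[180,0,0]); im,T=snap("w_pal2"); print(robot.current_time_s())
E
```

```text
big [ 0.6214 -0.2621]  0.099 2242
((620.617919921875, -262.4325866699219), (50.997989654541016, 52.022823333740234), 0.2087038904428482)
small [ 0.5127 -0.2443]  0.158 1057
((511.5361328125, -244.3148651123047), (39.86366271972656, 39.620826721191406), 0.22704525291919708)
short [ 0.563  -0.3702] 147.9 0.167 985
short [ 0.5637 -0.3682] -31.8 0.235 985
((563.0249633789062, -369.7244873046875), (51.11956024169922, 21.026012420654297), 56.336360931396484)
5.0833
6.4583
```

View pics/w_long.png

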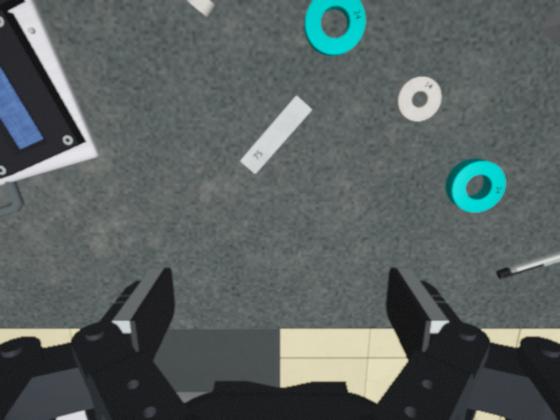

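View pics/w_pal2.png

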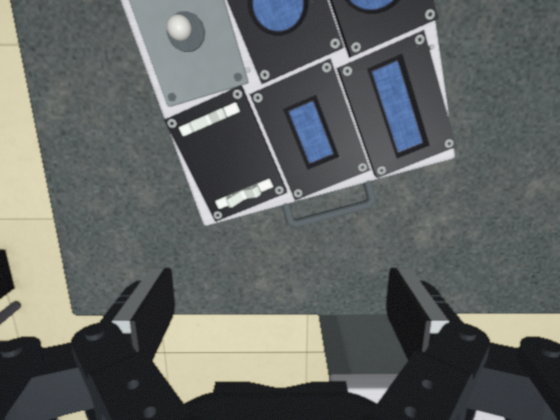

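```bash
python3 - <<'E'
import cv2,numpy as np
a=cv2.imread("pics/w_parts.png")
f=lambda x0,y0,w,im:cv2.resize(im[y0:y0+w,x0:x0+w],(390,390),interpolation=cv2.INTER_NEAREST)
b=cv2.imread("pics/w_long.png")
cv2.imwrite("pics/z1.png",np.hstack([f(275,200,60,a),f(400,155,60,a)]))
cv2.imwrite("pics/z2.png",np.hstack([f(295,98,60,a),f(230,90,90,b)]))
E
```

```text
(no output)
```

View pics/z1.png

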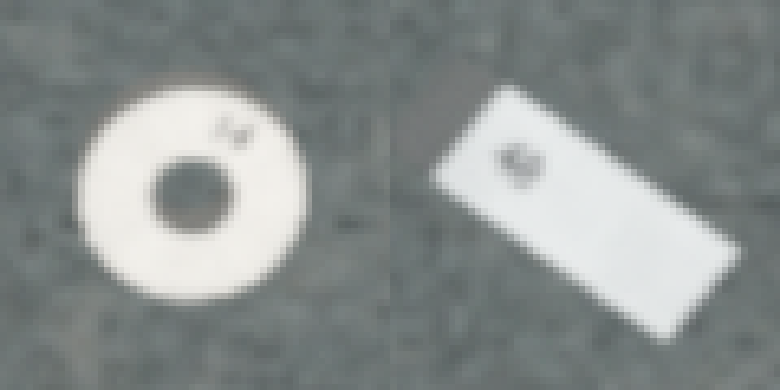

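View pics/z2.png

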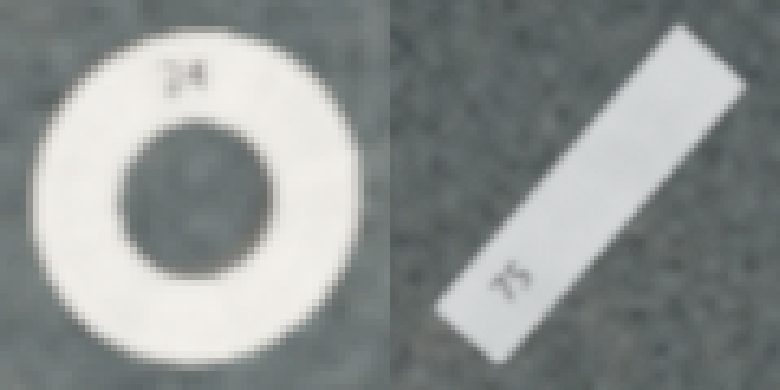

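```bash
cat >> h.py <<'E'
def face(tag,seed,z,kind="bright",thr=150):
    im=cv2.imread(f"pics/{tag}.png"); T=np.load(f"pics/{tag}.npy"); K,Tc=campose("wrist",T)
    b=cv2.GaussianBlur(im,(3,3),0).astype(int)
    m=(b.min(2)>thr) if kind=="bright" else ((b[:,:,0]-b[:,:,2])>45)
    c=comp(m,seed)
    if kind=="bright": c=cv2.morphologyEx(c,cv2.MORPH_OPEN,np.ones((3,3),np.uint8))
    c=cv2.morphologyEx(c,cv2.MORPH_CLOSE,np.ones((5,5),np.uint8))
    W=px2w(K,Tc,np.argwhere(c)[:,::-1],z)[:,:2]
    r=cv2.minAreaRect((W*1000).astype(np.float32)); bx=cv2.boxPoints(r)
    e=[bx[1]-bx[0],bx[2]-bx[1]]; L=max(e,key=np.linalg.norm); a=np.degrees(np.arctan2(L[1],L[0]))%180
    C=np.cov(W.T); w,V=np.linalg.eigh(C); a2=np.degrees(np.arctan2(V[1,1],V[0,1]))%180
    return W.mean(0).round(4),np.round(r[0],1),np.round(sorted(r[1]),1),round(a,1),round(a2,1)
E
python3 - <<'E'
from h import *
print("big",face("w_parts",(340,128),.016))
print("small",face("w_parts",(315,230),.012)); print("small",face("w_long",(432,98),.012))
print("short",face("w_parts",(430,187),.026)); print("long",face("w_long",(277,135),.026))
print("plug",face("w_parts",(145,128),.014,thr=120))
for t,n,s in [("w_pal","bn",(342,125)),("w_pal","sn",(251,150)),("w_pal","shn",(284,260)),("w_pal2","shn",(312,132)),("w_pal","ln",(365,240)),("w_pal2","ln",(398,105))]:
    print(n,face(t,s,.023,"blue"))
for t in ("w_pal","w_pal2"):
    im=cv2.imread(f"pics/{t}.png"); K,Tc=campose("wrist",np.load(f"pics/{t}.npy"))
    o=rectify(im,K,Tc,.36,.56,.17,.39,.045,3000.); cv2.imwrite(f"pics/v_{t}.png",o)
E
```

```text
big (array([ 0.6212, -0.2622]), array([ 621.1, -262.4]), array([50., 50.]), np.float32(90.2), np.float64(91.8))
small (array([ 0.5113, -0.2444]), array([ 511. , -244.8]), array([38.4, 38.8]), np.float32(0.5), np.float64(21.7))
small (array([ 0.5111, -0.2443]), array([ 510.8, -244.4]), array([36.5, 38.1]), np.float32(90.0), np.float64(72.0))
short (array([ 0.5632, -0.3697]), array([ 562.9, -369.9]), array([19.4, 49.2]), np.float32(56.3), np.float64(56.3))
long (array([ 0.4812, -0.1172]), array([ 480.4, -116.6]), array([18.5, 75.4]), np.float32(138.4), np.float64(138.4))
plug (array([ 0.6198, -0.0813]), array([618.9, -80.3]), array([ 23.7, 101.3]), np.float32(142.4), np.float64(141.9))
bn (array([0.6247, 0.1458]), array([624.1, 145.9]), array([55.9, 56.4]), np.float32(108.1), np.float64(84.4))
sn (array([0.6012, 0.2287]), array([601. , 228.8]), array([43.4, 43.4]), np.float32(89.9), np.float64(111.8))
shn (array([0.4877, 0.1969]), array([487.2, 196.7]), array([25.4, 55.2]), np.float32(22.5), np.float64(22.6))
shn (array([0.4878, 0.1969]), array([487.3, 196.7]), array([24.9, 54.7]), np.float32(22.6), np.float64(22.7))
ln (array([0.5115, 0.1143]), array([510.3, 113.9]), array([25. , 82.4]), np.float32(22.6), np.float64(22.7))
ln (array([0.5118, 0.1142]), array([510.5, 113.7]), array([24.8, 81.7]), np.float32(22.6), np.float64(22.6))
```

View pics/v_w_pal2.png

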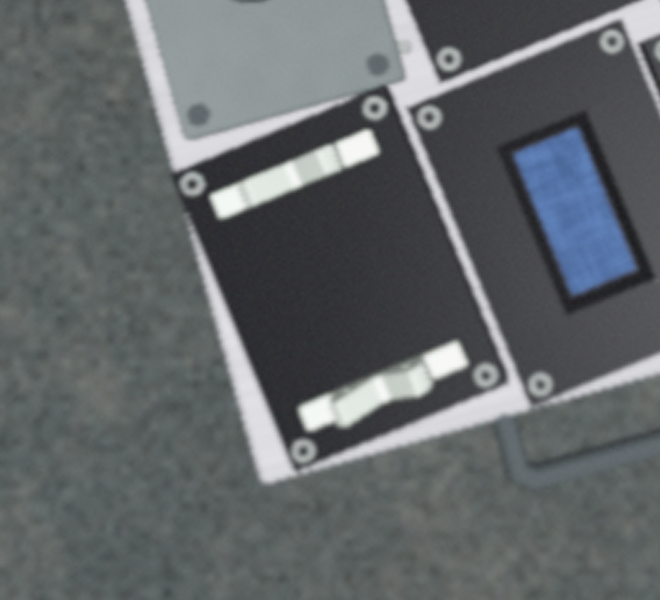

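View pics/v_w_pal.png

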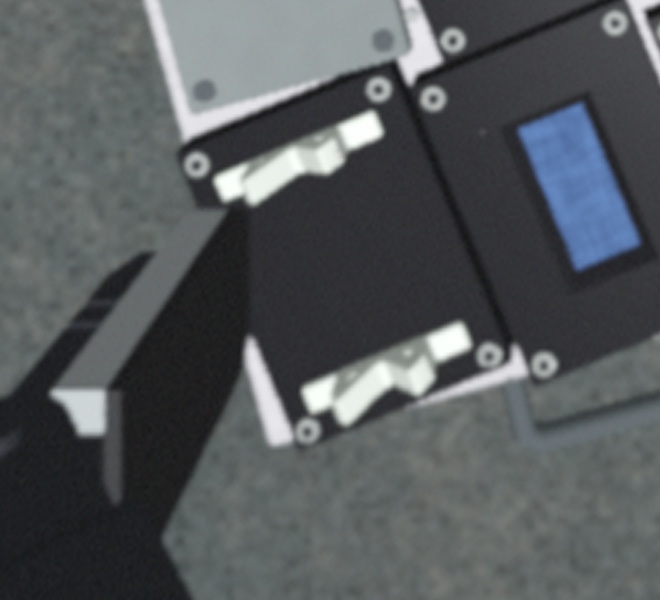

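```bash
cat >> h.py <<'E'
TIP=.017
def seatdown(x,y,yaw,ztcp,over=.003,fs=6):
    o=[180,0,yaw]
    robot.move_to([x,y,ztcp+.10],o); robot.line_to([x,y,ztcp+.012],velocity=.12)
    r=robot.line_to([x,y,ztcp-over],velocity=.02,f_stop=fs)
    print("seat contact",r,"tcp z",round(robot.current_tool_pos()[2],4),"nominal",round(ztcp,4))
def release(x,y,op,up=.1):
    fingers.gripper_to(op); p=robot.current_tool_pos(); print("gap",round(robot.current_finger_gap(),3))
    robot.line_to([p[0],p[1],p[2]+.03],velocity=.08); robot.line_to([p[0],p[1],p[2]+up],velocity=.25)
E
python3 - <<'E'
from h import *
print(robot.tip_reach, robot.current_time_s())
x,y,a=.4808,-.1168,138.4
for yaw in (a,a-180):
    print(yaw,robot.inverse_kinematics([x,y,.15],[180,0,yaw]))
yaw=a-180 if robot.inverse_kinematics([x,y,.15],[180,0,a-180]) is not None else a
robot.move_to([x,y,.13],[180,0,yaw]); fingers.gripper_to(.55)
print(robot.line_to([x,y,.025],velocity=.1,f_stop=8))
fingers.gripper_to(0,force=60); print("gap",robot.current_finger_gap()*85)
robot.line_to([x,y,.14],velocity=.15); print(robot.current_contact_force(),robot.current_finger_gap()*85,robot.current_time_s(),robot.current_joint_positions())
E
```

```text
0.017 6.4583
138.4 [-18.86646491  18.47084775  38.08710232 104.63424787 -12.87954687
  61.25545654  72.43437435]
-41.599999999999994 [-39.88353089  30.65908264  71.47832513 105.21278751 -31.54728442
  67.54026112 -89.56239772]
False
gap 16.2683521968509
[-1.2816153   0.33451321 -3.46210851] 16.59532147366436 10.8083 [-39.2945922   31.34160654  70.65491856 106.03271612 -32.35887598
  66.45206339 -88.95435574]
```

```bash
python3 - <<'E'
from h import *
x,y,yaw=.5110,.1141,22.6
seatdown(x,y,yaw,.048)
release(x,y,.42,.2)
robot.move_to([.54,.17,.26],[180,0,0]); fingers.gripper_to(1.0); snap("w_chk1"); print(robot.current_time_s())
E
```

```text
seat contact True tcp z 0.0487 nominal 0.048
gap 0.419
15.9417
```

View pics/w_chk1.png

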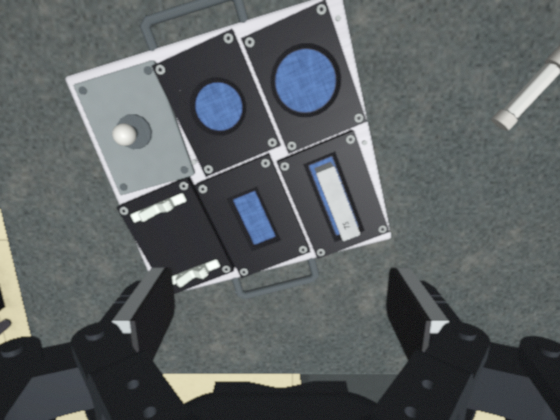

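```bash
python3 - <<'E'
from h import *
print(face("w_chk1",(338,200),.049,thr=150))
print(face("w_chk1",(252,216),.023,"blue"), face("w_chk1",(305,80),.023,"blue"),face("w_chk1",(218,104),.023,"blue"))
E
```

```text
(array([0.5113, 0.1134]), array([510.3, 113. ]), array([18.4, 75.3]), np.float32(22.6), np.float64(22.6))
(array([0.4877, 0.1969]), array([487.1, 196.7]), array([25.4, 55.4]), np.float32(22.7), np.float64(22.6)) (array([0.6247, 0.1458]), array([624.4, 145.8]), array([55.4, 56.6]), np.float32(90.0), np.float64(98.3)) (array([0.6012, 0.2288]), array([600.5, 229. ]), array([43.8, 44.5]), np.float32(90.0), np.float64(98.9))
```

The long bar is seated: measured and nest centres agree within 1 mm and the angle matches. The short bar is next.

```bash
python3 - <<'E'
from h import *
x,y,yaw=.563,-.3698,56.3
robot.move_to([x,y,.13],[180,0,yaw]); fingers.gripper_to(.55)
print(robot.line_to([x,y,.025],velocity=.1,f_stop=8))
fingers.gripper_to(0,force=60)
robot.line_to([x,y,.16],velocity=.15); print(robot.current_contact_force(),robot.current_finger_gap()*85,robot.current_time_s())
seatdown(.4875,.1970,22.6,.048)
release(0,0,.42,.15)
# plug close look on the way
robot.move_to([.62,-.08,.2],[180,0,52]); fingers.gripper_to(1.0); snap("w_plug"); print(robot.current_time_s())
E
```

```text
False
[ 0.04789369  0.11085675 -3.18647799] 16.28388998619041 21.0333
seat contact True tcp z 0.0489 nominal 0.048
gap 0.417
27.8
```

View pics/w_plug.png

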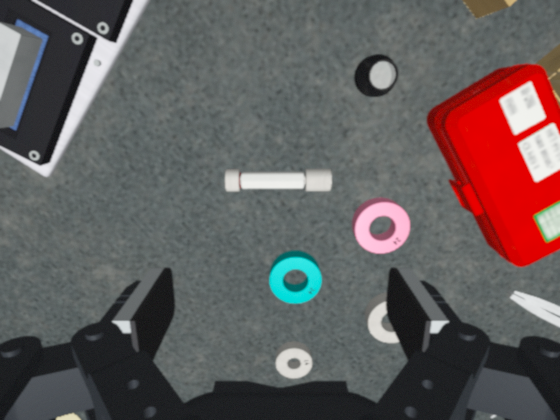

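```bash
python3 - <<'E'
from h import *
for t in (100,120,150): print(face("w_plug",(278,181),.012,thr=t))
for yaw in (142,-38): print(robot.inverse_kinematics([.6186,-.08,.15],[180,0,yaw]))
import cv2
im=cv2.imread("pics/w_plug.png")[150:210,210:350]; cv2.imwrite("pics/zp.png",cv2.resize(im,None,fx=5,fy=5,interpolation=0))
E
```

```text
(array([ 0.6205, -0.0511]), array([614.4, -49.8]), array([ 81.1, 169.7]), np.float32(98.5), np.float64(102.4))
(array([ 0.6195, -0.0807]), array([618.8, -80.3]), array([20.9, 95.9]), np.float32(142.0), np.float64(142.3))
(array([ 0.6192, -0.0807]), array([618.5, -80.6]), array([18.2, 94.1]), np.float32(142.0), np.float64(142.2))
[-12.11960253  31.94871257  27.44365391  83.3254627  -15.20425441
  68.41971215  69.36951458]
[-32.42884891  45.49341933  67.29487661  84.14084588 -42.20528492
  78.3298108  -90.86614377]
```

View pics/zp.png

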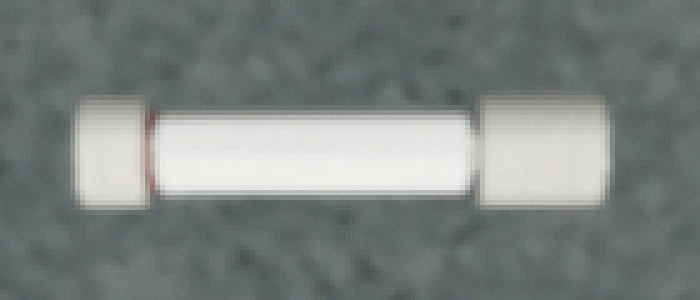

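```bash
python3 - <<'E'
from h import *
x,y,yaw=.6187,-.0804,142.1
robot.move_to([x,y,.12],[180,0,yaw]); fingers.gripper_to(.5)
print(robot.line_to([x,y,.019],velocity=.1,f_stop=8))
fingers.gripper_to(0,force=40)
robot.line_to([x,y,.16],velocity=.15); print(robot.current_contact_force(),robot.current_finger_gap()*85,robot.current_time_s())
snap("w_held")
seatdown(.4641,.2795,202.6,.055,fs=5)
snap("w_seatp")
release(0,0,.42,.17)
robot.move_to([.46,.24,.26],[180,0,0]); fingers.gripper_to(1.0); snap("w_chk2"); print(robot.current_time_s())
print(face("w_chk2",(300,120),.049,thr=150))
E
```

```text
False
[ 0.17098066 -0.76904246 -0.91009401] 13.835458212664909 32.2
seat contact True tcp z 0.0562 nominal 0.055
gap 0.421
40.0583
(array([0.4886, 0.1966]), array([488.2, 196.5]), array([18.2, 47.6]), np.float32(22.7), np.float64(22.7))
```

View pics/w_chk2.png

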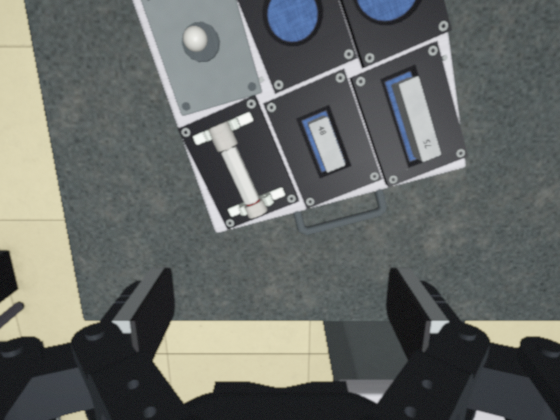

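```bash
python3 - <<'E'
from h import *
im=cv2.imread("pics/w_chk2.png"); K,Tc=campose("wrist",np.load("pics/w_chk2.npy"))
# predicted plug outline at the seat
z=SH["plug"]
P=poly(z,K,Tc,.4642,.2795,np.radians(22.6-90),.036)
o=cv2.resize(im[95:235,170:310],None,fx=5,fy=5,interpolation=cv2.INTER_CUBIC)
cv2.polylines(o,[np.round((P-[170,95]+.5)*5).astype(int)],True,(0,0,255),1)
cv2.imwrite("pics/zp2.png",o[:600])
E
```

```text
(no output)
```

View pics/zp2.png

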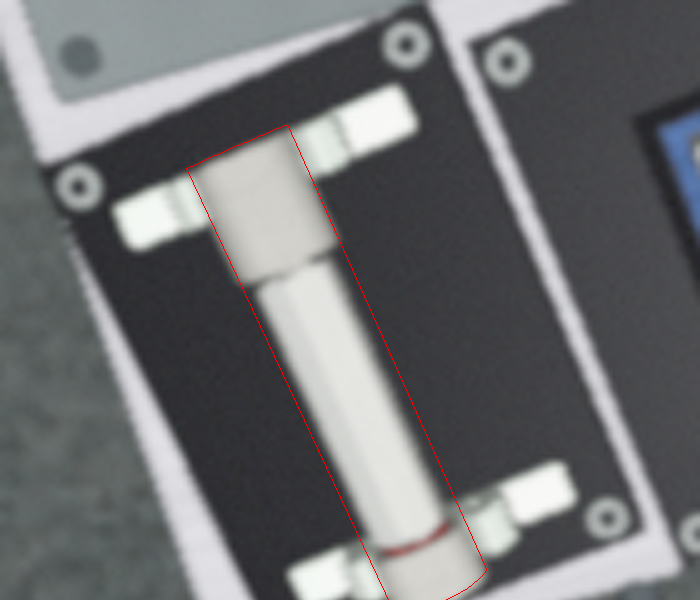

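Both bars and the plug sit within about 1 mm, and the predicted outline matches the plug in the Vs. Next is the small ring, with a light touch on the bench to reference the tip height at this opening.

```bash
python3 - <<'E'
from h import *
x,y,yaw=.5111,-.2445,22.6
robot.move_to([x,y,.11],[180,0,yaw]); fingers.gripper_to(.56)
robot.line_to([x,y,.03],velocity=.12)
c=robot.line_to([x,y,.010],velocity=.02,f_stop=4); z0=robot.current_tool_pos()[2]
print("touch",c,z0)
robot.line_to([x,y,z0+.012],velocity=.05)
fingers.gripper_to(.5); 
robot.pause(.1); print("gap",robot.current_finger_gap()); snap("w_sm"); print(robot.current_time_s())
E
```

```text
touch True 0.01453505657067009
gap 0.5002382656751786
44.7167
```

View pics/w_sm.png

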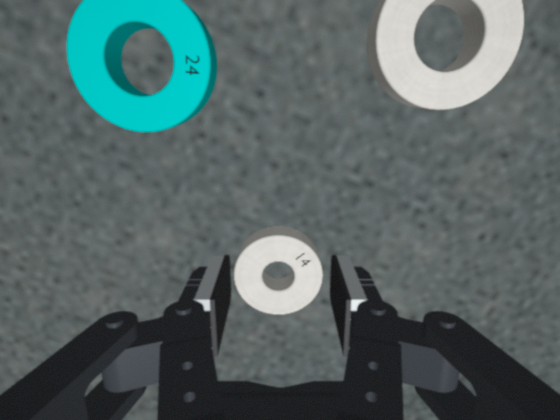

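```bash
python3 - <<'E'
from h import *
x,y,yaw=.5111,-.2445,22.6
robot.line_to([x,y,.0223],velocity=.05,f_stop=8)
fingers.gripper_to(0,force=45)
robot.line_to([x,y,.12],velocity=.12); print(robot.current_contact_force(),robot.current_finger_gap()*85,robot.current_time_s())
seatdown(.6010,.2288,22.6,.0453,over=.001,fs=5)
release(0,0,.53,.1)
x,y=.6212,-.2623
robot.move_to([x,y,.11],[180,0,yaw]); fingers.gripper_to(.70)
robot.line_to([x,y,.023],velocity=.08,f_stop=8)
fingers.gripper_to(0,force=60)
robot.line_to([x,y,.14],velocity=.12); print(robot.current_contact_force(),robot.current_finger_gap()*85,robot.current_time_s())
seatdown(.6247,.1459,22.6,.046,over=.002,fs=6)
release(0,0,.70,.12)
robot.move_to([.60,.19,.26],[180,0,0]); fingers.gripper_to(1.0); snap("w_chk3"); print(robot.current_time_s())
E
```

```text
[ 0.54321966  0.1963194  -1.06698641] 34.236852391599555 46.1667
seat contact True tcp z 0.0454 nominal 0.0453
gap 0.531
[-0.00271128 -0.50811592 -2.50929843] 45.563991620279005 55.3333
seat contact True tcp z 0.0475 nominal 0.046
gap 0.702
60.55
```

View pics/w_chk3.png

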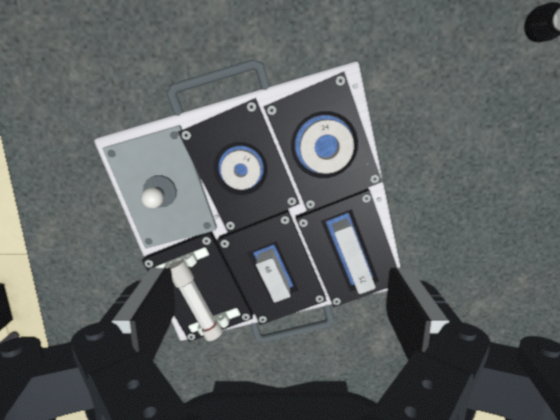

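```bash
python3 - <<'E'
from h import *
print("big",face("w_chk3",(342,145),.039)); print("small",face("w_chk3",(255,168),.035))
robot.move_to([.5,-.2,.3],[180,0,0])
im=vision.grab_frame("scene"); cv2.imwrite("pics/sc_end.png",cv2.resize(im[160:240,120:280,::-1],None,fx=5,fy=5,interpolation=cv2.INTER_CUBIC))
robot.move_to([.47,.24,.22],[180,0,0]); snap("w_chk4"); print(robot.current_time_s())
K,Tc=campose("wrist",np.load("pics/w_chk4.npy")); im=cv2.imread("pics/w_chk4.png")
P=poly(SH["plug"],K,Tc,.4642,.2795,np.radians(22.6-90),.036); 
lo=P.min(0).astype(int)-12; hi=P.max(0).astype(int)+12
o=cv2.resize(im[max(lo[1],0):hi[1],lo[0]:hi[0]],None,fx=4,fy=4,interpolation=cv2.INTER_CUBIC); cv2.polylines(o,[np.round((P-[lo[0],max(lo[1],0)]+.5)*4).astype(int)],True,(0,0,255),1); cv2.imwrite("pics/zp3.png",o)
b=w2px(K,Tc,[[.5110,.1132,.049]])[0]; print(b)
E
```

```text
big (array([0.6248, 0.145 ]), array([624.4, 145.2]), array([49.2, 49.5]), np.float32(89.9), np.float64(160.8))
small (array([0.6015, 0.2278]), array([601.3, 228. ]), array([36.8, 37.3]), np.float32(89.9), np.float64(101.3))
63.7917
[434.08557768 136.5304885 ]
```

View pics/sc_end.png

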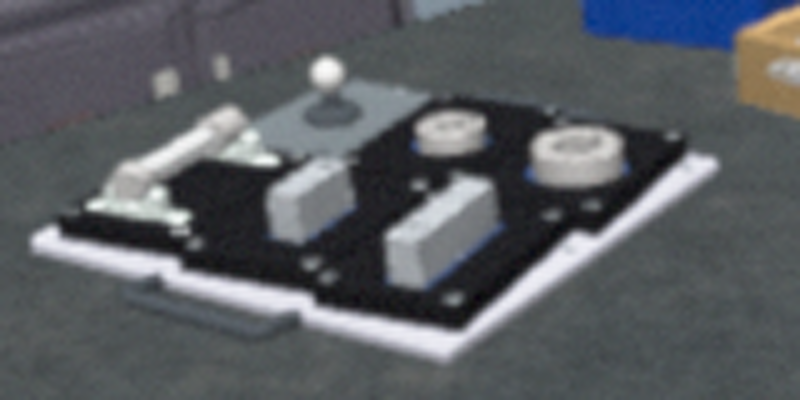

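View pics/zp3.png

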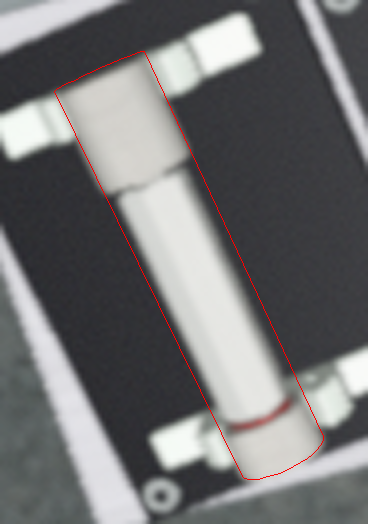

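All five sit level and within about 1 mm of their nest centres, and the arm is clear of everything. I'm handing in the job.

```bash
python3 - <<'E'
from h import *
workorder.close_job(); print(robot.current_time_s())
E
```

```text
the job is handed in; nothing more can be done
the job is handed in; nothing more can be done
```

All five gauges are loaded and released in their nests, and the job was handed in at about 64 s of the 147 s allowed.

- **Position:** in wrist-camera checks after release, the long bar, short bar, big ring and small ring each measured within about 1 mm of their nest centres. The bar angles matched their recesses. The plug's outline matched its predicted seat in the two V-rests to about 1 mm.
- **Seating:** each gauge touched down within 1.5 mm of its nominal height before release. The final scene picture shows all five level in their nests.
- **Disagreements:** my first silhouette fits for the bars and small ring were off by 3 to 5 mm, because the side walls look like the bench. I replaced them with top-face measurements before reaching. The V-rests first looked 6 mm apart between two views. Correcting the assumed height made the views agree, and the spacing of the other nests confirmed it.
- **Failed checks:** none of the final checks failed.

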